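Uncover the sample pot and blow the test disc clean

TASK

Lift the lid off the wide steel pot by its knob and set it down gently, knob up and wholly on the cork mat; then slide the open pot along the bench, without lifting it, under the nozzle of the fixed air gun until it sits fully home in the V-shaped stop. With the pot there, and not before, squeeze the gun's trigger all the way, hold it for a second, and let it go. Leave the amber bottle and the small tin where they are.

Things in the scene. Friction and masses are not known exactly. Their poses are not given: they have to be found in the camera images.
- pot: Open round steel pot, outer diameter 120, height 70, wall 3, about 0.45 kg, no handles; a copper-coloured test disc is fixed on its floor. Starts covered by the lid, on the bench, nearer the robot than the V stop. Origin: centre of its underside; z up.
- lid: Loose steel lid, diameter 128, 0.16 kg, on the pot. Origin: centre of its underside. Above it: plug of diameter 104 from 0 to 8 (hangs in the pot's mouth, 5 clearance), plate 8 to 14, stem of diameter 18 to 36, black round knob of diameter 34 from 36 to 58 (grip it at 46). On the pot the origin is 62 above the bench, on the mat 8.
- mat: Empty square cork mat, 180 x 180 x 8 thick, fixed on the bench at the left or the right (it may trade sides with a white sample tray). Origin: centre of its underside; x and y along its edges.
- stand: Fixed stand with the V stop and an air gun lying on its side. Origin: on the bench below the nozzle tip; z up; offsets in mm along its own x, y. Barrel: diameter 28 along y at x 0, 120 high, y -220 to -95. Post and clamp at x 7 to 40, y -215 to -165, up to 140 high. Base plate 12 thick, x -30 to 100, y -250 to -140.
- place (a point): Point on the bench under the nozzle tip (the stand's origin and axes): the pot's centre when home in the V stop. Stop: two aluminium bars 25 high, 10 thick, 100 long, each at 35 degrees to the x axis, open to -x, touching a seated pot at (34, 49) and (34, -49) mm; mouth 155 wide.
- nozzle (a point): Tip of the air gun's thin steel nozzle, 105 above the bench over the place: too low for the lid's knob to pass under. The tube, of diameter 8, comes from -y at 120 to 129 high (y -80 to 0 in the stand's axes) and bends down to this tip.
- grip (a point): Middle of the gun's fixed grey grip, 120 above the bench at (-67, -190) from the stand's origin. The grip is a bar 28 wide along y (-204 to -176), 30 high (105 to 135), running along the stand's x from -10 to -125, free underneath. Axes as the stand's.
- squeeze (a point): Where grip and trigger are taken together from above, 120 above the bench, at (-75, -180) from the stand's origin; axes as the stand's, the fingers close along y. Here grip and trigger together span y -204 to -146 released (58 wide) and -204 to -160 squeezed (44 wide).
- trigger (a joint): Black trigger blade, 85 long, 10 thick, 24 high, on the grip's +y side, hinged about the vertical at (-20, -165) from the stand's origin, 120 high; its free end points to -x and stands off the grip. 0 rad released, grows as squeezed towards the grip (to -y), 0.26 at its stop. Springs back; about 8 N at the squeeze point.
- bottle: Bystander: amber glass bottle, diameter 60, 140 high. Leave it. Origin: centre of its underside.
- small_tin: Bystander: closed small aluminium tin with a small knob, diameter 78, 76 high; not the pot. Leave it. Origin: centre of its underside.
Not all that is in view belongs to the job. What is shaped like the lid but red or yellow is not meant.

How it is judged:
On the way, in this order (a step that is already met when the one before it is completed fails the run):
1. the lid lies knob up on the cork mat, released (horizontal distance between lid and mat below 0.035 m and height (world z) of lid below 0.014 m and angle between lid's own z axis and vertical below 0.1 rad and linear speed of lid below 0.03 m/s and contact force between the fingers and lid below 0.1 N), for 0.2 s.
2. the open pot stands fully home in the V stop, under the nozzle (horizontal distance between pot and place below 0.012 m and angle between pot's own z axis and vertical below 0.06 rad and linear speed of pot below 0.03 m/s), for 0.2 s.
3. the trigger is squeezed all the way and held (value of joint trigger above 0.22 rad), for 0.7 s.
At the end, for the whole second after the job is handed in: The lid rests released, knob up and level (within 0.1 rad), its centre within 35 mm of the cork mat's centre; the pot stands upright on the bench with its centre within 12 mm of the place under the nozzle; the trigger is fully released (below 0.04 rad) (all of step 1 and horizontal distance between pot and place below 0.012 m and angle between pot's own z axis and vertical below 0.06 rad and height (world z) of pot below 0.005 m and value of joint trigger below 0.04 rad); the robot touches nothing.
It fails at once if the lid is dropped (falls free faster than 0.6 m/s) (linear speed of lid above 0.6 m/s and contact force between anything else and lid below 0.05 N).
It fails at once if the pot is lifted more than 15 mm off the bench or tipped by more than 0.2 rad (height (world z) of pot above 0.015 m or angle between pot's own z axis and vertical above 0.2 rad).
It fails at once if the trigger is squeezed while the pot is not under the nozzle (value of joint trigger above 0.15 rad and horizontal distance between pot and place above 0.025 m).
It fails at once if the bottle or the small tin is moved by more than 30 mm (distance of any of bottle, small_tin from where it was at the start of the episode above 0.03 m).
It also fails if it takes over 72 s, if anything falls off the work surface, if the arm or the gripper's body presses on something with over 40 N, if the wrist force passes 120 N, or if a joint passes its speed limit or range.

ROBOT

A 7-joint arm with a two-finger parallel gripper is mounted at the origin on the work surface. World frame = base frame: x ahead of the robot, y to its left, z up, the work surface at z = 0. Lengths are in m, angles in rad, forces in N, time in s.
With the tool pointing down it reaches from about 0.425 to 0.875 m from the base axis. Payload 4.7 kg.
Tool frame: the origin (TCP) lies on the centre line of the jaws, within the pads' length; the fingertips stand 14 mm ahead of it and the grasp point (between the pads) lies 5 mm behind it; z points along the fingers, y is the line along which they close (so a half turn about z gives the same grasp; the last joint's range is limited). The gripper opens to 87 mm and grips with 3 to 60 N. Pads are 19 mm wide; open, the fingers measure 117 mm over their backs; the gripper's body (75 mm by 190 mm) begins 51 mm behind the grasp point.
Start: joints at [1.287, 0.321, -0.07, 1.45, 0.023, 1.371, -0.057], TCP at [0.191, -0.621, 0.237] pointing down, gripper open.
Joint ranges: [-2.86, 2.86], [-0.3, 2.09], [-1.38, 1.24], [0.06, 2.45], [-1.56, 4.7], [0.09, 2.05], [-2.69, 2.69]. Speed limits (rad/s): [2.57, 2.57, 3.14, 3.14, 3.14, 3.14, 3.14].

INTERFACE

Orientations are given as a rotation vector (axis times angle).
In Python, from bench import ctrl gives the robot as it stands.
- The arm moves only by the tool send_rows, never from a script. Its argument "steps" is a list of rows, each an object of numbers: "tx", "ty", "tz": the shift along the tool's x, y, z in units of 60 mm (1.0 is 60 mm); "turn": the turn about the tool's z in units of 8 degrees (1.0 is 8 degrees); "grip": the opening, from 0 (shut) to 1 (fully open). A call has 1 to 12 rows; each row shifts and turns the commanded pose from where the row before left it, along the tool's axes as they then stand; what a row does not reach is not made up. A row lasts 1/8 s, in which the tool goes at most 62.5 mm and 10.7 degrees, less where a joint would pass 70% of its speed; a pose out of reach is approached as far as the arm can. A call is refused whole if a number of a shift passes 1 or a number of a turn 1, either way. A call with a gripper value outside its range is refused whole. The fingers move at their own pace and stop on an object; "newtons" is the grip in N (left out, the last holds). Time passes only in rows, so rows that do not move let the fingers close. It gives the time, the measured TCP pose, the force, the opening and the grip force at its end, in the units of the state.
- ctrl.get_state(): the state, without advancing time (a new reading comes with each control period).
- ctrl.get_image(name): name is "scene" or "top" or "wrist"; returns a dict with "pixels" (384x512x3 uint8, red, green, blue), "K" (3x3 intrinsics, pixels), "cam_to_world" (4x4, takes a point from camera to world coordinates); the wrist camera has in their place "T_tool_cam" (4x4, takes a point from camera to tool coordinates, whose origin is the TCP and whose axes are the flange's). Camera axes: x right, y down, z forward; pixel columns grow to the right and rows downward; lengths in m; the calibration is good to about 2 mm. A picture is of the moment at which its call begins: read the wrist's pose just before it. There is no depth.
- ctrl.close_job(): hands the job in; it is judged then, once.
The state is a dict: "time": time; "joint_positions": joint angles; "qd": joint speeds; "joint_torque": joint torques, N m; "position": TCP position; "tool_rot": TCP orientation; "ft_force": force on the tool from outside, world axes, zero at the start; "torque": the same for the moment, N m; "grip_width": opening from 0.0 (shut) to 1.0 (fully open); "grip_force": force on a finger pad.
Only numpy, scipy, OpenCV 4.12 (cv2) and the standard library are available. Lean on these libraries where they do the work, as an engineer would, in place of code of your own. Each camera call takes 0.05 s, during which the arm holds its last target. There are 200 camera calls.

## Working session

There is one attempt and no reset: what is moved stays moved. The work goes in short steps, Python scripts to look and compute and a tool call to move; the robot and the scene stay as the last step left them, time stands still between calls to the robot, and variables do not carry over. Pictures are saved under pics/ and viewed, at most 10 in all, crops included, and the job is handed in when it is done.

Besides the shell and the picture viewer there is one more tool, called as name(argument=value, ...), one argument or row to a line, values as JSON. send_rows: Moves the arm, as the interface text tells. Its arguments: {"type":"object","properties":{"steps":{"type":"array"},"newtons":{"type":"number"}},"required":["steps"]}

```bash
ls; mkdir -p pics; python3 - <<'E'
from bench import ctrl
import cv2,numpy as np,pickle
s=ctrl.get_state();print(s)
d={n:ctrl.get_image(n) for n in("scene","top")}
pickle.dump(d,open("v0.pkl","wb"))
for n in d:
    print(n,d[n]["K"],d[n]["cam_to_world"])
im=np.hstack([d[n]["pixels"] for n in d])[:,:,::-1]
for n in d: cv2.imwrite(f"pics/{n}0.png",cv2.resize(d[n]["pixels"][:,:,::-1],(800,600),interpolation=cv2.INTER_CUBIC))
E
```

```text
pics
{'time': 0.0, 'joint_positions': array([ 1.28707787,  0.32182908, -0.07005091,  1.45168885,  0.02260179,
        1.37079158, -0.05689539]), 'qd': array([-7.52141722e-04,  1.05652891e-04,  8.74805995e-04,  2.95466637e-05,
       -1.31922985e-03,  1.23174479e-03, -4.69889565e-04]), 'joint_torque': array([ 8.38671731e-04, -4.91281271e+01, -4.03451454e-01, -3.12525022e+01,
       -6.40631374e-02,  4.38586192e-02,  1.65721904e-04]), 'position': array([ 0.19050953, -0.62089833,  0.23545032]), 'tool_rot': array([-3.10495665e+00, -4.65810664e-01,  6.21656433e-04]), 'ft_force': array([-0.73448616,  0.24311723,  0.23023246]), 'torque': array([-0.04527701, -0.03533259,  0.02139757]), 'grip_force': 0.0, 'grip_width': 1.0003560383676493}
scene [[464.63678238   0.         261.47316744]
 [  0.         464.63678238 190.72184444]
 [  0.           0.           1.        ]] [[ 0.55696389  0.62968083 -0.54156558  1.17096032]
 [ 0.83039253 -0.41004576  0.37724092 -0.45499785]
 [ 0.01547471 -0.65982159 -0.75126294  1.0027204 ]
 [ 0.          0.          0.          1.        ]]
top [[387.74692426   0.         257.91177339]
 [  0.         387.74692426 194.96363432]
 [  0.           0.           1.        ]] [[ 0.02652034 -0.98011624  0.1966439   0.32886396]
 [-0.99953361 -0.02897858 -0.00963369  0.01063026]
 [ 0.01514059 -0.1962967  -0.98042765  1.07087342]
 [ 0.          0.          0.          1.        ]]
```

View pics/top0.png

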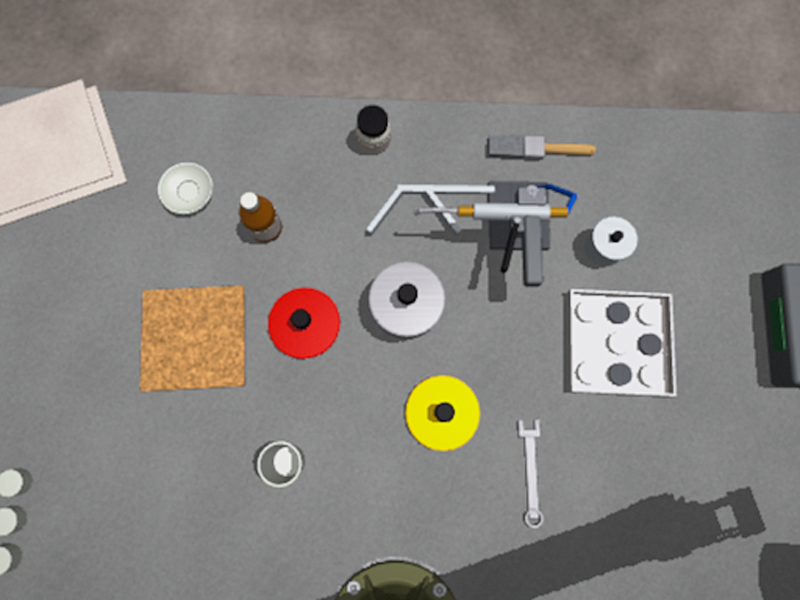

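View pics/scene0.png

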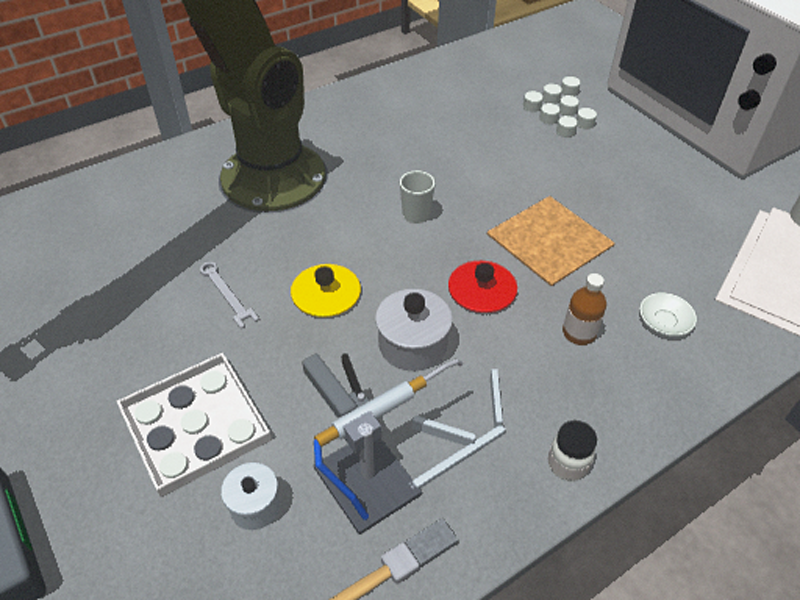

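The top view (800x600) shows these lid-like things:
- steel lid with black knob at (407,299), on a deep pot
- red lid at (303,322), flat on the bench
- yellow lid at (443,412), flat on the bench
- small aluminium tin at (614,238)

The steel one at (407,299) is meant: it is the widest, uncoloured, and the scene view at (414,318) shows it on a pot. The mat is at (192,338), the bottle at (258,215), and the nozzle tip near (418,211). The V stop opens towards the robot. The stand's +y points left in the image (about world +y) and its +x points up (about world +x).

```bash
cat > h.py <<'E'
import numpy as np,cv2,pickle
def ray(v,uv):
    K,T=np.array(v["K"]),np.array(v["cam_to_world"]);d=T[:3,:3]@np.linalg.solve(K,[uv[0],uv[1],1.]);return T[:3,3],d/np.linalg.norm(d)
def plane(v,uv,z):
    o,d=ray(v,uv);return o+d*(z-o[2])/d[2]
def tri(a,ua,b,ub):
    A,y=np.zeros((3,3)),np.zeros(3);R=[ray(a,ua),ray(b,ub)]
    for o,d in R: P=np.eye(3)-np.outer(d,d);A+=P;y+=P@o
    p=np.linalg.solve(A,y);return p,max(np.linalg.norm((np.eye(3)-np.outer(d,d))@(p-o)) for o,d in R)
def blobs(m,amin=20):
    c,_=cv2.findContours(m.astype(np.uint8),cv2.RETR_EXTERNAL,cv2.CHAIN_APPROX_NONE);return [k for k in c if cv2.contourArea(k)>=amin]
def cen(k):
    m=cv2.moments(k);return np.array([m["m10"],m["m01"]])/m["m00"]
E
python3 - <<'E'
from h import *
d=pickle.load(open("v0.pkl","rb"));t,s=d["top"],d["scene"]
for n,v in d.items():
    im=v["pixels"];h=cv2.cvtColor(im,cv2.COLOR_RGB2HSV)
    print(n)
    for k in blobs(h[...,2]<50,15):
        c=cen(k); 
        if cv2.contourArea(k)<400: print(" dark",c.round(1),cv2.contourArea(k))
    for k in blobs((h[...,0]>8)&(h[...,0]<20)&(h[...,1]>110)&(h[...,2]>90),300):
        r=cv2.minAreaRect(k);print(" cork",r,[plane(v,p,.008).round(4).tolist() for p in cv2.boxPoints(r)],plane(v,r[0],.008))
a=cv2.resize(t["pixels"][105:195,210:360],(800,480),interpolation=cv2.INTER_CUBIC)
b=cv2.resize(s["pixels"][170:350,180:340],None,fx=3.3,fy=3.3,interpolation=cv2.INTER_CUBIC)
cv2.imwrite("pics/ct.png",a[:,:,::-1]);cv2.imwrite("pics/cs.png",b[:,:,::-1])
E
```

```text
scene
 dark [ 21.4 368.4] 210.5
 dark [ 13.5 335.4] 36.0
 dark [  4.5 310.6] 30.0
 dark [366.9 288.3] 51.0
 dark [187.1  79.8] 53.0
 dark [479.3  63.5] 110.5
 dark [466.1  47. ] 17.5
 dark [488.9  40.8] 125.5
 dark [430.5  11.7] 18.5
 dark [454.5  12.9] 120.5
 dark [411.6   4.9] 16.5
 cork ((375.6999816894531, 194.89999389648438), (22.135944366455078, 20.23857307434082), 18.434947967529297) [[0.6398, 0.2597, 0.008], [0.5952, 0.3248, 0.008], [0.6486, 0.357, 0.008], [0.6909, 0.2915, 0.008]] [0.64417973 0.30775025 0.008     ]
 cork ((351.9546813964844, 152.0556640625), (67.07218170166016, 46.60023880004883), 39.17366027832031) [[0.3949, 0.2699, 0.008], [0.31, 0.4611, 0.008], [0.5532, 0.4635, 0.008], [0.6145, 0.2872, 0.008]] [0.47441613 0.36717537 0.008     ]
top
 dark [253.3 380.2] 220.5
 dark [283.9 263.5] 95.5
 dark [192.3 203.9] 93.5
 dark [260.3 187.8] 105.5
 dark [394.  151.1] 25.0
 dark [327.6 156.9] 181.0
 dark [238.   77.3] 278.0
 cork ((122.50099182128906, 216.05929565429688), (65.34654235839844, 66.10913848876953), 89.02897644042969) [[0.5594, 0.4729, 0.008], [0.5682, 0.2894, 0.008], [0.3869, 0.2721, 0.008], [0.379, 0.4498, 0.008]] [0.47186662 0.37102291 0.008     ]
```

View pics/ct.png

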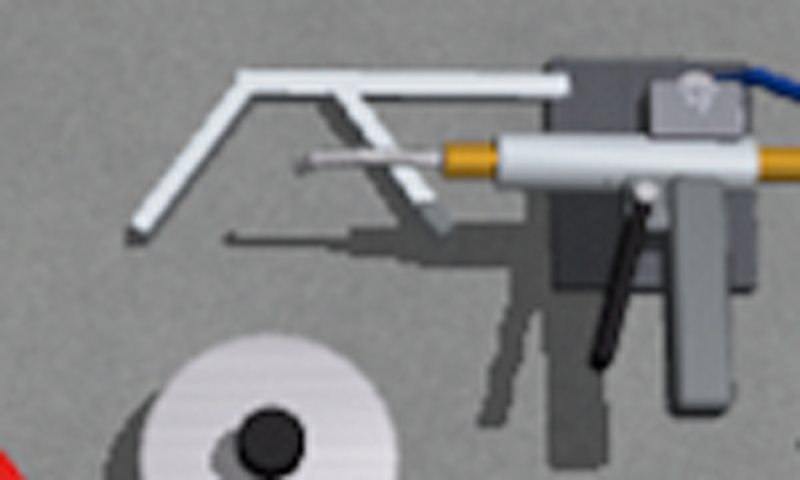

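View pics/cs.png

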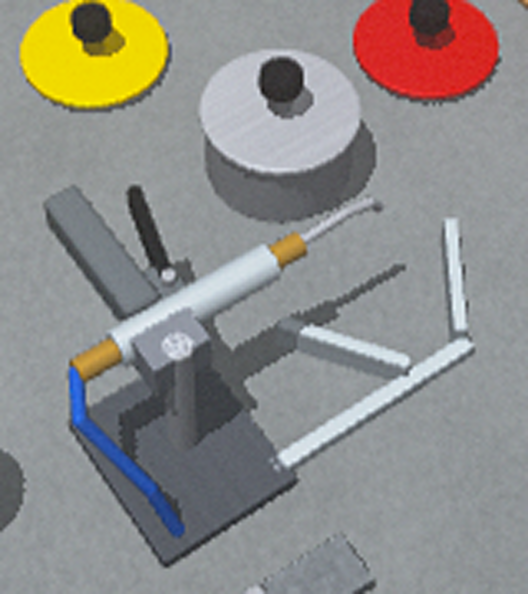

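The crops confirm that the uncoloured steel lid, top-crop knob (271,440) and scene-crop knob (282,80), sits on a deep pot. The red and yellow lids lie flat on the bench. The nozzle tip is at top-crop (303,167) and scene-crop (378,207).

```bash
python3 - <<'E'
from h import *
d=pickle.load(open("v0.pkl","rb"));t,s=d["top"],d["scene"]
T=lambda x,y:np.array([210+(x+.5)/5.3333-.5,105+(y+.5)/5.3333-.5]); S=lambda x,y:np.array([180+(x+.5)/3.3-.5,170+(y+.5)/3.3-.5])
def near(v,mask,p,amin=8):
    return cen(min(blobs(mask,amin),key=lambda k:np.hypot(*(cen(k)-p))))
H={n:cv2.cvtColor(v["pixels"],cv2.COLOR_RGB2HSV) for n,v in d.items()}
kt=near(t,H["top"][...,2]<60,T(271,440)); ks=near(s,H["scene"][...,2]<75,S(282,80))
print("knob",kt,ks,tri(t,kt,s,ks))
org=lambda h:(h[...,0]>8)&(h[...,0]<25)&(h[...,1]>150)&(h[...,2]>100)
o=[]
for a,b in(((470,160),(290,248)),((780,163),(97,358))):
    a=near(t,org(H["top"]),T(*a),3);b=near(s,org(H["scene"]),S(*b),3);p=tri(t,a,s,b);o.append(p[0]);print("orange",a,b,p)
e=o[0]-o[1];print("barrel yaw of +y:",np.degrees(np.arctan2(-e[0],e[1])))
print("tip",tri(t,T(303,167),s,S(378,207)))
print("gripend",tri(t,T(672,400),s,S(75,188)),tri(t,T(730,400),s,S(45,205)))
for n,a,b in(("barL",(140,228),(452,220)),("apexL",(243,75),(458,332)),("crossR",(568,85),(282,462)),("trigend",(600,362),(134,190)),("hinge",(646,192),(168,274))):
    print(n,tri(t,T(*a),s,S(*b)))
# lid plate rim
g=H["top"];m=((g[...,1]<40)&(g[...,2]>150)).astype(np.uint8);m[:,:230]=0;m[:150]=0;m[:,292:]=0;m[225:]=0
k=max(blobs(m),key=cv2.contourArea);E=cv2.fitEllipse(cv2.convexHull(k));print("lid ellipse",E,plane(t,E[0],.076))
# bystanders rough
print("bottle",plane(t,(168,146),0.02),"tin knob",tri(t,(394,151),s,(249*.64,484*.64)))
E
```

```text
knob [260.26461988 187.87719298] [264.88617886 194.04471545] (array([ 0.54034529, -0.00456007,  0.10820719]), np.float64(0.0002766020923537174))
orange [297.9535865  134.47257384] [266.83950617 244.71193416] (array([ 0.68075702, -0.09644672,  0.12525259]), np.float64(0.0011136554739769858))
orange [357.54681648 135.47565543] [208.67874396 278.25603865] (array([ 0.68339451, -0.25025125,  0.12423139]), np.float64(0.0013535366647119322))
barrel yaw of +y: 0.9824283931116827
tip (array([ 0.67933856, -0.016109  ,  0.1109387 ]), np.float64(0.0007686431590187931))
gripend (array([ 0.56126117, -0.19336205,  0.13148503]), np.float64(0.001975727037606149)) (array([ 0.56252868, -0.21935795,  0.13204532]), np.float64(0.0007078173651372177))
barL (array([0.67401516, 0.06695093, 0.02535483]), np.float64(0.0009539920144349795))
apexL (array([0.75857978, 0.01116582, 0.02653313]), np.float64(0.003488721309323039))
crossR (array([ 0.76637717, -0.15918299,  0.01667172]), np.float64(0.0033454267463228953))
trigend (array([ 0.5808976 , -0.15907235,  0.12594588]), np.float64(0.0002000889453465611))
hinge (array([ 0.66180094, -0.17949234,  0.13754009]), np.float64(0.0003090774399218829))
lid ellipse ((260.3040771484375, 190.66725158691406), (47.45888137817383, 48.487281799316406), 101.23239135742188) [ 0.54008005 -0.00511372  0.076     ]
bottle [0.67317717 0.25802345 0.02      ] tin knob (array([ 0.66250232, -0.36463662,  0.06873421]), np.float64(0.00038805978388564596))
```

send_rows(
  steps=[
    {"turn":1,"grip":1},
    {"turn":1},
    {"tx":0.42,"ty":-0.73},
    {"tx":0.42,"ty":-0.73},
    {"tx":0.42,"ty":-0.73},
    {"tx":0.42,"ty":-0.73},
    {"tx":0.42,"ty":-0.73},
    {"tx":0.42,"ty":-0.73},
    {"tx":0.42,"ty":-0.73},
    {"tx":0.42,"ty":-0.73},
    {"tx":0.42,"ty":-0.73},
    {"tx":0.42,"ty":-0.73},
  ],
  newtons=20,
)

```text
validation failed for argument at $.st...
```

send_rows(
  steps=[
    {"tx":0,"ty":0,"tz":0,"turn":1,"grip":1},
    {"tx":0,"ty":0,"tz":0,"turn":1,"grip":1},
    {"tx":0.42,"ty":-0.73,"tz":0,"turn":0,"grip":1},
    {"tx":0.42,"ty":-0.73,"tz":0,"turn":0,"grip":1},
    {"tx":0.42,"ty":-0.73,"tz":0,"turn":0,"grip":1},
    {"tx":0.42,"ty":-0.73,"tz":0,"turn":0,"grip":1},
    {"tx":0.42,"ty":-0.73,"tz":0,"turn":0,"grip":1},
    {"tx":0.42,"ty":-0.73,"tz":0,"turn":0,"grip":1},
    {"tx":0.42,"ty":-0.73,"tz":0,"turn":0,"grip":1},
    {"tx":0.42,"ty":-0.73,"tz":0,"turn":0,"grip":1},
    {"tx":0.42,"ty":-0.73,"tz":0,"turn":0,"grip":1},
    {"tx":0.42,"ty":-0.73,"tz":0,"turn":0,"grip":1},
  ],
  newtons=20,
)

```text
time: 1.6
position: [0.4349, -0.1773, 0.2363]
tool_rot: [3.141, 0.029, -0.0]
ft_force: [0.5, -0.7, -0.5]
grip_width: 0.998
grip_force: 0.0
```

send_rows(
  steps=[
    {"tx":0.454,"ty":-0.711,"tz":0,"turn":0,"grip":1},
    {"tx":0.454,"ty":-0.711,"tz":0,"turn":0,"grip":1},
    {"tx":0.454,"ty":-0.711,"tz":0,"turn":0,"grip":1},
    {"tx":0.454,"ty":-0.711,"tz":0,"turn":0,"grip":1},
    {"tx":0,"ty":0,"tz":0,"turn":0,"grip":1},
    {"tx":0,"ty":0,"tz":0,"turn":0,"grip":1},
  ],
)

```text
time: 2.35
position: [0.5399, -0.0068, 0.236]
tool_rot: [3.141, 0.029, -0.002]
ft_force: [0.5, 0.2, -0.4]
grip_width: 1.003
grip_force: 0.0
```

```bash
cat >> h.py <<'E'
from scipy.spatial.transform import Rotation as Ro
def wrist(ctrl):
    s=ctrl.get_state();v=dict(ctrl.get_image("wrist"));M=np.eye(4);M[:3,:3]=Ro.from_rotvec(s["tool_rot"]).as_matrix();M[:3,3]=s["position"]
    v["cam_to_world"]=M@np.array(v["T_tool_cam"]);v["s"]=s;return v
def go(s,p):
    "tool-axis shift in row units to world point p"
    return (Ro.from_rotvec(s["tool_rot"]).inv().apply(np.array(p)-s["position"])/.06).round(3)
E
python3 - <<'E'
from h import *
from bench import ctrl
v=wrist(ctrl);pickle.dump(v,open("w1.pkl","wb"));s=v["s"];print(s["time"],s["position"],s["tool_rot"],v["cam_to_world"])
h=cv2.cvtColor(v["pixels"],cv2.COLOR_RGB2HSV)
for k in blobs(h[...,2]<60,200):
    c=cen(k);print(c,cv2.contourArea(k),plane(v,c,.12),plane(v,c,.109))
print(go(s,(.5402,-.0047,.103)))
cv2.imwrite("pics/w1.png",cv2.resize(v["pixels"][:,:,::-1],(640,480)))
E
```

```text
2.35 [ 0.5398612  -0.00676604  0.23597855] [ 3.14093810e+00  2.91486911e-02 -2.06142289e-03] [[ 1.82780491e-02 -9.67060964e-01 -2.53887780e-01  6.10018663e-01]
 [-9.99832941e-01 -1.76675098e-02 -4.68489095e-03 -4.22429285e-03]
 [ 4.50103192e-05  2.53930997e-01 -9.67222336e-01  3.83795783e-01]
 [ 0.00000000e+00  0.00000000e+00  0.00000000e+00  1.00000000e+00]]
[479.75851789 373.65019875] 1174.0 [ 0.35919911 -0.22501573  0.12      ] [ 0.3487402  -0.23422249  0.109     ]
[213.87641868 315.87695091] 46346.0 [0.41923448 0.03292719 0.12      ] [0.41127898 0.03447637 0.109     ]
[253.70529569 185.7061385 ] 1186.5 [ 0.54388494 -0.00200226  0.12      ] [ 0.54112723 -0.0019096   0.109     ]
[480.72427477  96.93548166] 4872.0 [ 0.61786104 -0.17649375  0.12      ] [ 0.61818806 -0.1836772   0.109     ]
[ 0.009 -0.035  2.216]
```

View pics/w1.png

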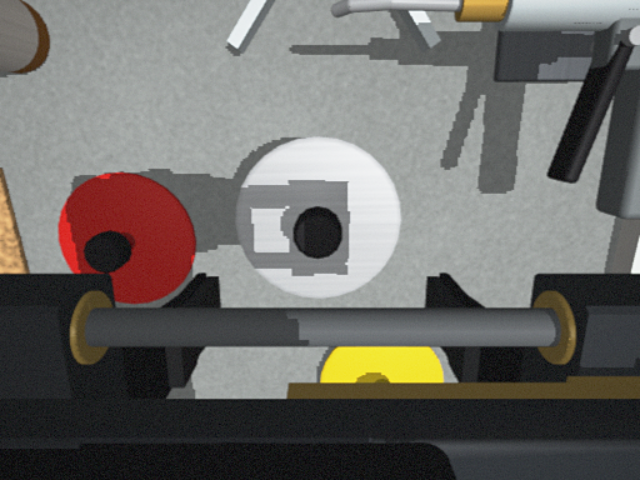

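The wrist view shows the steel lid's knob at (318,232), between the open fingers. It also shows the red lid at (128,240) and the nozzle tip at (338,8). I'm descending on the knob.

send_rows(
  steps=[
    {"tx":0.01,"ty":-0.05,"tz":0.6,"turn":0,"grip":1},
    {"tx":0,"ty":0,"tz":0.6,"turn":0,"grip":1},
    {"tx":0,"ty":0,"tz":0.5,"turn":0,"grip":1},
    {"tx":0,"ty":0,"tz":0.3,"turn":0,"grip":1},
    {"tx":0,"ty":0,"tz":0.2,"turn":0,"grip":1},
    {"tx":0,"ty":0,"tz":0,"turn":0,"grip":1},
    {"tx":0,"ty":0,"tz":0,"turn":0,"grip":0},
    {"tx":0,"ty":0,"tz":0,"turn":0,"grip":0},
    {"tx":0,"ty":0,"tz":0,"turn":0,"grip":0},
    {"tx":0,"ty":0,"tz":0,"turn":0,"grip":0},
    {"tx":0,"ty":0,"tz":0,"turn":0,"grip":0},
    {"tx":0,"ty":0,"tz":0,"turn":0,"grip":0},
  ],
  newtons=20,
)

```text
time: 3.9
position: [0.5408, -0.0032, 0.1045]
tool_rot: [3.141, 0.029, -0.0]
ft_force: [0.9, -0.8, 0.2]
grip_width: 0.403
grip_force: 0.0
```

send_rows(
  steps=[
    {"tx":0,"ty":0,"tz":0,"turn":0,"grip":0},
    {"tx":0,"ty":0,"tz":0,"turn":0,"grip":0},
    {"tx":0,"ty":0,"tz":0,"turn":0,"grip":0},
  ],
)

```text
time: 4.28
position: [0.5408, -0.0032, 0.1045]
tool_rot: [3.141, 0.029, -0.0]
ft_force: [0.6, 0.1, -0.1]
grip_width: 0.381
grip_force: 20.0
```

send_rows(
  steps=[
    {"tx":0,"ty":0,"tz":-0.1,"turn":0,"grip":0},
    {"tx":0,"ty":0,"tz":-0.15,"turn":0,"grip":0},
    {"tx":0,"ty":0,"tz":-0.15,"turn":0,"grip":0},
    {"tx":0,"ty":0,"tz":-0.2,"turn":0,"grip":0},
    {"tx":0,"ty":0,"tz":-0.25,"turn":0,"grip":0},
    {"tx":0,"ty":0,"tz":-0.3,"turn":0,"grip":0},
    {"tx":0,"ty":0,"tz":-0.2,"turn":0,"grip":0},
    {"tx":0,"ty":0,"tz":0,"turn":0,"grip":0},
  ],
)

```text
time: 5.28
position: [0.5416, -0.0031, 0.1869]
tool_rot: [3.141, 0.029, 0.004]
ft_force: [-0.3, -0.4, -0.8]
grip_width: 0.38
grip_force: 20.0
```

```bash
python3 - <<'E'
from h import *
from bench import ctrl
s=ctrl.get_state();print(s["position"],s["ft_force"],s["grip_width"],go(s,(.473,.371,.185)))
d={n:dict(ctrl.get_image(n)) for n in("scene","top")};pickle.dump(d,open("v1.pkl","wb"))
cv2.imwrite("pics/lift.png",np.hstack([d["scene"]["pixels"][100:300,180:440],d["top"]["pixels"][80:280,80:340]])[:,:,::-1])
E
```

```text
[ 0.54164878 -0.00313254  0.18690191] [-0.3123983  -0.40773102 -0.83681573] 0.3799019010543491 [-1.029 -6.256  0.026]
```

View pics/lift.png

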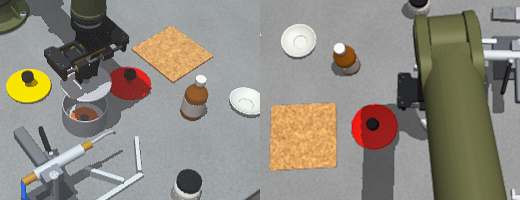

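The lid hangs level in the gripper at (85,88) of the crop, and the pot at (85,115) is open with its copper disc visible. I'm carrying the lid to the mat.

send_rows(
  steps=[
    {"tx":-0.05,"ty":-0.3,"tz":0,"turn":0,"grip":0},
    {"tx":-0.08,"ty":-0.5,"tz":0,"turn":0,"grip":0},
    {"tx":-0.115,"ty":-0.7,"tz":0,"turn":0,"grip":0},
    {"tx":-0.115,"ty":-0.7,"tz":0,"turn":0,"grip":0},
    {"tx":-0.115,"ty":-0.7,"tz":0,"turn":0,"grip":0},
    {"tx":-0.115,"ty":-0.7,"tz":0,"turn":0,"grip":0},
    {"tx":-0.115,"ty":-0.7,"tz":0,"turn":0,"grip":0},
    {"tx":-0.115,"ty":-0.7,"tz":0,"turn":0,"grip":0},
    {"tx":-0.115,"ty":-0.7,"tz":0,"turn":0,"grip":0},
    {"tx":-0.06,"ty":-0.36,"tz":0,"turn":0,"grip":0},
    {"tx":-0.03,"ty":-0.2,"tz":0,"turn":0,"grip":0},
    {"tx":0,"ty":0,"tz":0,"turn":0,"grip":0},
  ],
)

```text
time: 6.88
position: [0.4714, 0.3721, 0.1851]
tool_rot: [3.141, 0.032, -0.002]
ft_force: [-0.5, -0.9, -0.2]
grip_width: 0.379
grip_force: 20.0
```

```bash
python3 - <<'E'
from h import *
from bench import ctrl
s=ctrl.get_state();print(s["position"],s["ft_force"],s["grip_width"])
d=pickle.load(open("v1.pkl","rb"));C={}
for n,v in d.items():
    h=cv2.cvtColor(v["pixels"],cv2.COLOR_RGB2HSV);m=((h[...,0]>8)&(h[...,0]<20)&(h[...,1]>100)&(h[...,2]>120)).astype(np.uint8)
    m=cv2.morphologyEx(cv2.morphologyEx(m,cv2.MORPH_CLOSE,np.ones((3,3))),cv2.MORPH_OPEN,np.ones((7,7)))
    k=max(blobs(m,300),key=cv2.contourArea);h=cv2.convexHull(k)
    q=cv2.approxPolyDP(h,.03*cv2.arcLength(h,True),True)[:,0].astype(float);C[n]=q
    print(n,len(q),[plane(v,p,.008)[:2].round(3).tolist() for p in q])
for p in C["top"]:
    w=plane(d["top"],p,.008);b=min(C["scene"],key=lambda c:np.hypot(*(plane(d["scene"],c,.008)-w)[:2]));x,r=tri(d["top"],p,d["scene"],b);print(x.round(4),round(r,4))
print(go(s,(.473,.371,.0505)))
E
```

```text
[0.4713806  0.37208092 0.18513591] [-0.47738251 -0.86456976 -0.19649664] 0.3786236566355315
scene 4 [[0.395, 0.45], [0.558, 0.44], [0.56, 0.284], [0.391, 0.288]]
top 4 [[0.568, 0.289], [0.393, 0.276], [0.38, 0.45], [0.551, 0.466]]
[0.5645 0.2846 0.0131] 0.0037
[0.3946 0.2781 0.0147] 0.0047
[ 0.3823  0.4594 -0.0067] 0.0037
[ 0.5494  0.4643 -0.0078] 0.0089
[0.029 0.018 2.244]
```

send_rows(
  steps=[
    {"tx":0.01,"ty":0.01,"tz":0.3,"turn":0,"grip":0},
    {"tx":0.01,"ty":0.01,"tz":0.5,"turn":0,"grip":0},
    {"tx":0,"ty":0,"tz":0.5,"turn":0,"grip":0},
    {"tx":0,"ty":0,"tz":0.4,"turn":0,"grip":0},
    {"tx":0,"ty":0,"tz":0.25,"turn":0,"grip":0},
    {"tx":0,"ty":0,"tz":0.1,"turn":0,"grip":0},
    {"tx":0,"ty":0,"tz":0.05,"turn":0,"grip":0},
    {"tx":0,"ty":0,"tz":0.05,"turn":0,"grip":0},
    {"tx":0,"ty":0,"tz":0.05,"turn":0,"grip":0},
    {"tx":0,"ty":0,"tz":0,"turn":0,"grip":0},
  ],
)

```text
time: 8.12
position: [0.4736, 0.37, 0.0535]
tool_rot: [3.141, 0.029, 0.0]
ft_force: [0.3, 0.6, -1.5]
grip_width: 0.378
grip_force: 20.0
```

send_rows(
  steps=[
    {"tx":0,"ty":0,"tz":0.02,"turn":0,"grip":0},
    {"tx":0,"ty":0,"tz":0.02,"turn":0,"grip":0},
    {"tx":0,"ty":0,"tz":0.02,"turn":0,"grip":0},
    {"tx":0,"ty":0,"tz":0,"turn":0,"grip":0},
  ],
)

```text
time: 8.62
position: [0.4737, 0.3701, 0.0505]
tool_rot: [3.141, 0.029, 0.0]
ft_force: [-1.9, -1.4, 4.7]
grip_width: 0.375
grip_force: 20.0
```

send_rows(
  steps=[
    {"tx":0,"ty":0,"tz":0,"turn":0,"grip":0.6},
    {"tx":0,"ty":0,"tz":0,"turn":0,"grip":0.6},
    {"tx":0,"ty":0,"tz":0,"turn":0,"grip":1},
    {"tx":0,"ty":0,"tz":0,"turn":0,"grip":1},
    {"tx":0,"ty":0,"tz":0,"turn":0,"grip":1},
    {"tx":0,"ty":0,"tz":0,"turn":0,"grip":1},
    {"tx":0,"ty":0,"tz":-0.2,"turn":0,"grip":1},
    {"tx":0,"ty":0,"tz":-0.6,"turn":0,"grip":1},
    {"tx":0,"ty":0,"tz":-0.8,"turn":0,"grip":1},
    {"tx":0,"ty":0,"tz":-0.8,"turn":0,"grip":1},
    {"tx":0,"ty":0,"tz":0,"turn":0,"grip":0.6},
  ],
)

```text
time: 10.0
position: [0.4753, 0.3724, 0.1994]
tool_rot: [-3.137, -0.029, -0.012]
ft_force: [-0.4, 0.6, -0.3]
grip_width: 0.95
grip_force: 0.0
```

```bash
python3 - <<'E'
from h import *
from bench import ctrl
s=ctrl.get_state();print(s["time"],s["position"],s["ft_force"])
v=wrist(ctrl)
d={n:dict(ctrl.get_image(n)) for n in("scene","top")};d["wrist"]=v;pickle.dump(d,open("v2.pkl","wb"))
f=lambda x:cv2.resize(x,(400,300),interpolation=cv2.INTER_CUBIC)
sc=d["scene"]["pixels"]
cv2.imwrite("pics/placed.png",np.vstack([np.hstack([f(v["pixels"]),f(sc[110:230,280:440])]),np.hstack([f(sc[170:320,180:380]),f(d["top"]["pixels"][100:250,200:400])])])[:,:,::-1])
E
```

```text
10.0 [0.47532381 0.37243271 0.19937905] [-0.39937806  0.57913488 -0.2545495 ]
```

View pics/placed.png

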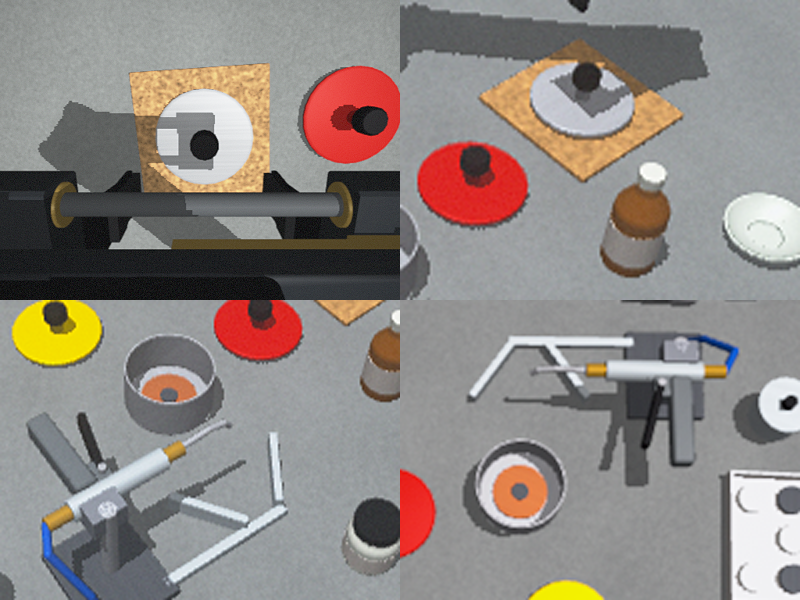

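The top-left (wrist) and top-right panels show the lid flat on the mat, knob up at (205,145) and (587,78). The bottom panels show the open pot unmoved at (520,485) of the mosaic. Next I measure the pot, the stand and the yellow lid's edge, then go behind the pot.

```bash
python3 - <<'E'
from h import *
from bench import ctrl
d=pickle.load(open("v2.pkl","rb"));t,sc=d["top"],d["scene"];s=d["wrist"]["s"]
h=cv2.cvtColor(t["pixels"],cv2.COLOR_RGB2HSV)
k=max(blobs((h[...,0]>20)&(h[...,0]<35)&(h[...,1]>150),200),key=cv2.contourArea);p=np.array([plane(t,q,.022) for q in k[:,0].astype(float)]);print("yellow x,y",p.min(0),p.max(0))
def cop(v):
    h=cv2.cvtColor(v["pixels"],cv2.COLOR_RGB2HSV);m=(h[...,0]<14)&(h[...,1]>90)&(h[...,2]>120)
    return m
m=cop(t);m[:, :235]=0;m[:,290:]=0;m[:165]=0;m[:160]=0;k=max(blobs(m,20),key=cv2.contourArea);print("disc top",plane(t,cv2.fitEllipse(k)[0],.004))
w=pickle.load(open("w1.pkl","rb"))
print("tip wrist",plane(w,(270.4,6.4),.109))
for n,p in(("barL end",(232/1.25,48/1.25)),("barR end",(434/1.25,46/1.25))): print(n,plane(w,p,.0),plane(t,(200+.5*(472-0),0) if 0 else ((236,148.5) if n=="barL end" else (292,148)),.0))
print(go(s,(.452,-.006,.2)))
E
```

```text
yellow x,y [ 0.29125321 -0.13299563  0.022     ] [ 0.4173164  -0.00748129  0.022     ]
disc top [ 0.54154006 -0.00471566  0.004     ]
tip wrist [ 0.68085551 -0.01240701  0.109     ]
barL end [0.67617224 0.07489738 0.        ] [0.67837373 0.0668964  0.        ]
barR end [ 0.68094598 -0.09918213  0.        ] [ 0.68497653 -0.09473562  0.        ]
[-0.507  6.299 -0.044]
```

send_rows(
  steps=[
    {"tx":-0.03,"ty":0.4,"tz":0,"turn":0,"grip":0.6},
    {"tx":-0.05,"ty":0.7,"tz":0,"turn":0,"grip":0.6},
    {"tx":-0.06,"ty":0.75,"tz":0,"turn":0,"grip":0.6},
    {"tx":-0.06,"ty":0.75,"tz":0,"turn":0,"grip":0.6},
    {"tx":-0.06,"ty":0.75,"tz":0,"turn":0,"grip":0.6},
    {"tx":-0.06,"ty":0.75,"tz":0,"turn":0,"grip":0.6},
    {"tx":-0.06,"ty":0.75,"tz":0,"turn":0,"grip":0.6},
    {"tx":-0.06,"ty":0.75,"tz":0,"turn":0,"grip":0.6},
    {"tx":-0.04,"ty":0.5,"tz":0,"turn":0,"grip":0.6},
    {"tx":-0.03,"ty":0.2,"tz":0,"turn":0,"grip":0.6},
    {"tx":0,"ty":0,"tz":0,"turn":0,"grip":0.6},
  ],
)

```text
time: 11.52
position: [0.4495, -0.0083, 0.1932]
tool_rot: [-3.141, -0.028, 0.002]
ft_force: [0.1, -0.4, 1.0]
grip_width: 0.6
grip_force: 0.0
```

send_rows(
  steps=[
    {"tx":0.04,"ty":-0.05,"tz":0.4,"turn":0,"grip":0.6},
    {"tx":0,"ty":0,"tz":0.6,"turn":0,"grip":0.6},
    {"tx":0,"ty":0,"tz":0.6,"turn":0,"grip":0.6},
    {"tx":0,"ty":0,"tz":0.5,"turn":0,"grip":0.6},
    {"tx":0,"ty":0,"tz":0.35,"turn":0,"grip":0.6},
    {"tx":0,"ty":0,"tz":0.2,"turn":0,"grip":0.6},
    {"tx":0,"ty":0,"tz":0,"turn":0,"grip":0.6},
  ],
)

```text
time: 12.4
position: [0.4519, -0.0042, 0.0344]
tool_rot: [-3.141, -0.032, 0.002]
ft_force: [0.1, 0.2, -0.1]
grip_width: 0.602
grip_force: 0.0
```

send_rows(
  steps=[
    {"tx":0.15,"ty":0.01,"tz":0,"turn":0,"grip":0.6},
    {"tx":0.15,"ty":0.01,"tz":0,"turn":0,"grip":0.6},
    {"tx":0.15,"ty":0.01,"tz":0,"turn":0,"grip":0.6},
    {"tx":0.2,"ty":0.02,"tz":0,"turn":0,"grip":0.6},
    {"tx":0.25,"ty":0.02,"tz":0,"turn":0,"grip":0.6},
    {"tx":0.25,"ty":0.02,"tz":0,"turn":0,"grip":0.6},
    {"tx":0.25,"ty":0.02,"tz":0,"turn":0,"grip":0.6},
    {"tx":0.25,"ty":0.02,"tz":0,"turn":0,"grip":0.6},
    {"tx":0.25,"ty":0.02,"tz":0,"turn":0,"grip":0.6},
    {"tx":0.25,"ty":0.02,"tz":0,"turn":0,"grip":0.6},
    {"tx":0.2,"ty":0.02,"tz":0,"turn":0,"grip":0.6},
    {"tx":0.1,"ty":0.01,"tz":0,"turn":0,"grip":0.6},
  ],
)

```text
time: 13.9
position: [0.6003, -0.0147, 0.0347]
tool_rot: [-3.141, -0.029, 0.0]
ft_force: [-5.1, 1.3, 2.6]
grip_width: 0.598
grip_force: 3.0
```

send_rows(
  steps=[
    {"tx":0.06,"ty":0,"tz":0,"turn":0,"grip":0.6},
    {"tx":0.06,"ty":0,"tz":0,"turn":0,"grip":0.6},
    {"tx":0.06,"ty":0,"tz":0,"turn":0,"grip":0.6},
  ],
)

```text
time: 14.28
position: [0.6104, -0.0146, 0.0348]
tool_rot: [3.141, 0.029, 0.0]
ft_force: [-2.8, -0.3, 0.6]
grip_width: 0.601
grip_force: 2.1
```

send_rows(
  steps=[
    {"tx":0.03,"ty":0,"tz":0,"turn":0,"grip":0.6},
    {"tx":0.03,"ty":0,"tz":0,"turn":0,"grip":0.6},
  ],
)

```text
time: 14.52
position: [0.6138, -0.0145, 0.0348]
tool_rot: [3.141, 0.029, -0.001]
ft_force: [-5.5, -0.7, 1.0]
grip_width: 0.602
grip_force: 3.3
```

send_rows(
  steps=[
    {"tx":0.03,"ty":0,"tz":0,"turn":0,"grip":0.6},
  ],
)

```text
time: 14.65
position: [0.614, -0.0146, 0.0347]
tool_rot: [3.141, 0.029, -0.007]
ft_force: [-10.5, -0.4, 6.3]
grip_width: 0.6
grip_force: 5.5
```

send_rows(
  steps=[
    {"tx":0.03,"ty":0,"tz":0,"turn":0,"grip":0.6},
  ],
)

```text
time: 14.78
position: [0.6142, -0.0147, 0.0347]
tool_rot: [3.14, 0.029, -0.012]
ft_force: [-14.1, -0.2, 10.2]
grip_width: 0.597
grip_force: 7.7
```

send_rows(
  steps=[
    {"tx":-0.06,"ty":0,"tz":0,"turn":0,"grip":0.6},
    {"tx":-0.1,"ty":0,"tz":0,"turn":0,"grip":0.6},
    {"tx":-0.4,"ty":0,"tz":0,"turn":0,"grip":0.6},
    {"tx":-0.6,"ty":0,"tz":0,"turn":0,"grip":0.6},
    {"tx":-0.2,"ty":0,"tz":-0.3,"turn":0,"grip":0.6},
    {"tx":0,"ty":0,"tz":-0.8,"turn":0,"grip":0.6},
    {"tx":0,"ty":0,"tz":-0.9,"turn":0,"grip":0.6},
    {"tx":0,"ty":0,"tz":-0.8,"turn":0,"grip":1},
    {"tx":0,"ty":0,"tz":-0.2,"turn":0,"grip":1},
    {"tx":0,"ty":0,"tz":0,"turn":0,"grip":1},
  ],
)

```text
time: 16.02
position: [0.5367, -0.0159, 0.2156]
tool_rot: [3.141, 0.029, 0.004]
ft_force: [-0.6, -0.3, -0.2]
grip_width: 0.856
grip_force: 0.0
```

```bash
python3 - <<'E'
from h import *
from bench import ctrl
v=wrist(ctrl);s=v["s"];print(s["position"],s["tool_rot"])
d={n:dict(ctrl.get_image(n)) for n in("scene","top")};d["wrist"]=v;pickle.dump(d,open("v3.pkl","wb"))
sc,t=d["scene"]["pixels"],d["top"]["pixels"]
cv2.imwrite("pics/home.png",np.vstack([np.hstack([cv2.resize(v["pixels"][0:192],(400,150)),]*1+[cv2.resize(t[100:190,200:360],(400,225))[:150]]),np.hstack([cv2.resize(v["pixels"][:256,256:],(400,400),interpolation=cv2.INTER_CUBIC),cv2.resize(sc[200:320,190:310],(400,400),interpolation=cv2.INTER_CUBIC)])])[:,:,::-1])
E
```

```text
[ 0.53670099 -0.01587233  0.21561092] [3.14073053 0.02916062 0.004194  ]
```

View pics/home.png

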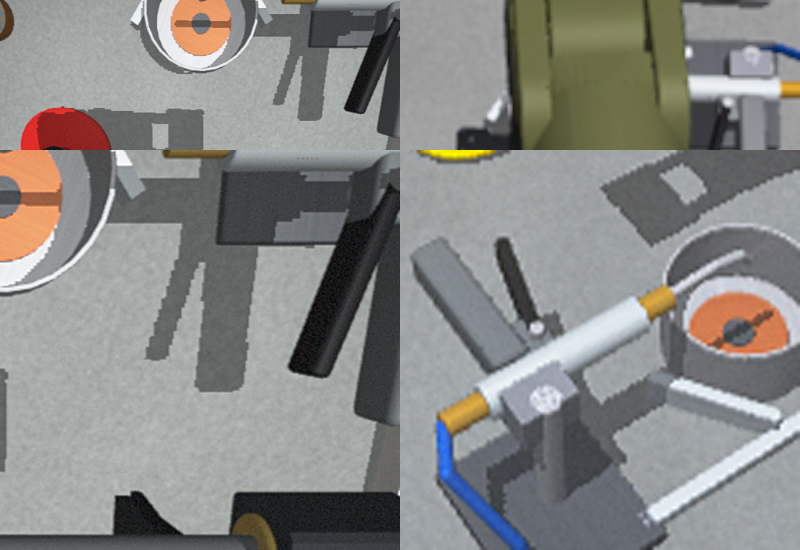

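The pot sits under the nozzle with its disc centred below the tip (scene panel (740,330)), touching the V bars at (670,385). I'm moving above the squeeze point and measuring the disc.

send_rows(
  steps=[
    {"tx":0.1,"ty":0.3,"tz":0,"turn":0,"grip":1},
    {"tx":0.2,"ty":0.6,"tz":0,"turn":0,"grip":1},
    {"tx":0.2,"ty":0.7,"tz":0,"turn":0,"grip":1},
    {"tx":0.2,"ty":0.7,"tz":0,"turn":0,"grip":1},
    {"tx":0.2,"ty":0.5,"tz":0,"turn":0,"grip":1},
    {"tx":0.2,"ty":0.24,"tz":0,"turn":0,"grip":1},
    {"tx":0,"ty":0,"tz":0,"turn":0,"grip":1},
    {"tx":0,"ty":0,"tz":0,"turn":0,"grip":1},
  ],
)

```text
time: 17.18
position: [0.6049, -0.1966, 0.2141]
tool_rot: [-3.141, -0.03, 0.002]
ft_force: [-0.5, -0.6, 0.5]
grip_width: 1.007
grip_force: 0.0
```

```bash
python3 - <<'E'
from h import *
from bench import ctrl
w3=pickle.load(open("v3.pkl","rb"))
v=wrist(ctrl);s=v["s"];print(s["position"],s["tool_rot"],s["grip_width"]);pickle.dump(v,open("w4.pkl","wb"))
t=ctrl.get_image("top");d={"wrist3":w3["wrist"],"scene":w3["scene"],"top":t}
c={}
for n,v_ in d.items():
    h=cv2.cvtColor(v_["pixels"],cv2.COLOR_RGB2HSV);m=((h[...,0]<14)&(h[...,1]>90)&(h[...,2]>150)).astype(np.uint8);m=cv2.morphologyEx(m,cv2.MORPH_CLOSE,np.ones((9,9)))
    for k in blobs(m,60):
        e=cv2.fitEllipse(cv2.convexHull(k));p=plane(v_,e[0],.004)
        if np.hypot(p[0]-.678,p[1]+.014)<.05: print(n,e,p)
for n,p in(("tip w3",(257,4)),): pass
cv2.imwrite("pics/w4.png",cv2.resize(v["pixels"][:,:,::-1],(768,576),interpolation=cv2.INTER_CUBIC))
E
```

```text
[ 0.60488385 -0.19664587  0.21405752] [-3.14055543e+00 -2.97080329e-02  2.32332999e-03] 1.0071975182397828
wrist3 ((257.0807800292969, 27.152429580688477), (76.54265594482422, 87.05638122558594), 0.8093395829200745) [ 0.68148469 -0.01124887  0.004     ]
scene ((291.2337341308594, 252.00498962402344), (18.046113967895508, 30.020566940307617), 98.91339111328125) [ 0.66660188 -0.00609696  0.004     ]
top ((264.1773681640625, 148.73683166503906), (25.223987579345703, 26.470815658569336), 85.02235412597656) [ 0.67890645 -0.01426953  0.004     ]
```

View pics/w4.png

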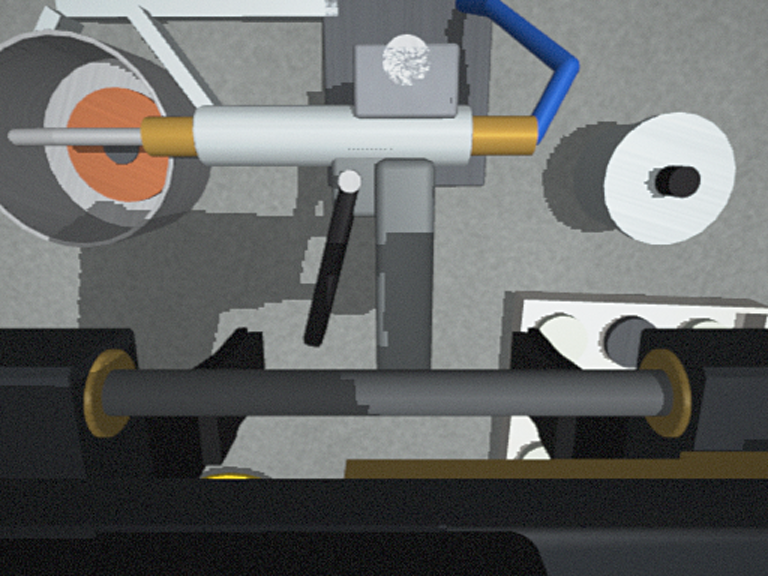

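The wrist view shows grip edges at x=376 and x=433, the trigger tip at (313,342) and the hinge at (349,181), all between the fingers (263 to 512). I'm turning these into positions.

```bash
python3 - <<'E'
from h import *
v=pickle.load(open("w4.pkl","rb"));s=v["s"];f=lambda x,y,z:plane(v,((x+.5)/1.5-.5,(y+.5)/1.5-.5),z).round(4)
print("grip",f(377,340,.135),f(433,340,.135),f(377,240,.135),f(433,240,.135))
print("trig end",f(303,342,.132),f(323,346,.132),"hinge",f(349,181,.137))
print("barrel",f(200,135,.134),f(470,136,.134),"tip tube",f(12,136,.129))
print(go(s,(.607,-.1975,.115)))
E
```

```text
grip [ 0.5872 -0.1907  0.135 ] [ 0.5877 -0.2182  0.135 ] [ 0.6367 -0.19    0.135 ] [ 0.6372 -0.2161  0.135 ]
trig end [ 0.5842 -0.1538  0.132 ] [ 0.5823 -0.1637  0.132 ] hinge [ 0.6635 -0.1772  0.137 ]
barrel [ 0.6821 -0.1109  0.134 ] [ 0.6839 -0.2306  0.134 ] tip tube [ 0.6802 -0.0238  0.129 ]
[0.037 0.016 1.651]
```

send_rows(
  steps=[
    {"tx":0.04,"ty":-0.08,"tz":0.3,"turn":0,"grip":1},
    {"tx":0,"ty":0,"tz":0.3,"turn":0,"grip":1},
    {"tx":0,"ty":0,"tz":0.3,"turn":0,"grip":1},
    {"tx":0,"ty":0,"tz":0.3,"turn":0,"grip":1},
    {"tx":0,"ty":0,"tz":0.25,"turn":0,"grip":1},
    {"tx":0,"ty":0,"tz":0.2,"turn":0,"grip":1},
    {"tx":0,"ty":0,"tz":0,"turn":0,"grip":1},
    {"tx":0,"ty":0.1,"tz":0,"turn":0,"grip":0.85},
    {"tx":0,"ty":0,"tz":0,"turn":0,"grip":0.85},
    {"tx":0,"ty":0,"tz":0,"turn":0,"grip":0.85},
  ],
  newtons=25,
)

```text
time: 18.52
position: [0.6081, -0.1967, 0.1165]
tool_rot: [-3.14, -0.031, -0.001]
ft_force: [-1.6, 4.4, 1.2]
grip_width: 0.858
grip_force: 1.8
```

send_rows(
  steps=[
    {"tx":0,"ty":0.02,"tz":0,"turn":0,"grip":0},
    {"tx":0,"ty":0,"tz":0,"turn":0,"grip":0},
    {"tx":0,"ty":0,"tz":0,"turn":0,"grip":0},
    {"tx":0,"ty":0,"tz":0,"turn":0,"grip":0},
    {"tx":0,"ty":0,"tz":0,"turn":0,"grip":0},
    {"tx":0,"ty":0,"tz":0,"turn":0,"grip":0},
    {"tx":0,"ty":0,"tz":0,"turn":0,"grip":0},
    {"tx":0,"ty":0,"tz":0,"turn":0,"grip":0},
  ],
)

```text
time: 19.52
position: [0.6066, -0.1971, 0.1157]
tool_rot: [-3.139, -0.033, 0.005]
ft_force: [-4.1, 6.2, 2.8]
grip_width: 0.5
grip_force: 25.0
```

Opening is 43.5 mm, which matches the fully squeezed span of 44. I'm holding, then releasing.

send_rows(
  steps=[
    {"tx":0,"ty":0,"tz":0,"turn":0,"grip":0},
    {"tx":0,"ty":0,"tz":0,"turn":0,"grip":0},
    {"tx":0,"ty":0,"tz":0,"turn":0,"grip":0},
    {"tx":0,"ty":0,"tz":0,"turn":0,"grip":0},
    {"tx":0,"ty":0,"tz":0,"turn":0,"grip":0},
    {"tx":0,"ty":0,"tz":0,"turn":0,"grip":0},
    {"tx":0,"ty":0,"tz":0,"turn":0,"grip":0},
    {"tx":0,"ty":0,"tz":0,"turn":0,"grip":0},
    {"tx":0,"ty":0,"tz":0,"turn":0,"grip":0},
    {"tx":0,"ty":0,"tz":0,"turn":0,"grip":0},
  ],
)

```text
time: 20.78
position: [0.6065, -0.1971, 0.1156]
tool_rot: [-3.139, -0.033, 0.005]
ft_force: [-4.8, 5.6, 2.6]
grip_width: 0.497
grip_force: 25.0
```

send_rows(
  steps=[
    {"tx":0,"ty":0,"tz":0,"turn":0,"grip":1},
    {"tx":0,"ty":0,"tz":0,"turn":0,"grip":1},
    {"tx":0,"ty":0,"tz":0,"turn":0,"grip":1},
    {"tx":0,"ty":-0.1,"tz":0,"turn":0,"grip":1},
    {"tx":0,"ty":0,"tz":0,"turn":0,"grip":1},
    {"tx":0,"ty":0,"tz":0,"turn":0,"grip":1},
    {"tx":0,"ty":0,"tz":0,"turn":0,"grip":1},
    {"tx":0,"ty":0,"tz":-0.3,"turn":0,"grip":1},
    {"tx":0,"ty":0,"tz":-0.5,"turn":0,"grip":1},
    {"tx":0,"ty":0,"tz":-0.7,"turn":0,"grip":1},
    {"tx":0,"ty":0,"tz":-0.5,"turn":0,"grip":1},
    {"tx":0,"ty":0,"tz":0,"turn":0,"grip":1},
  ],
)

```text
time: 22.28
position: [0.6096, -0.1937, 0.2405]
tool_rot: [3.139, 0.029, 0.011]
ft_force: [-0.1, 0.3, 0.1]
grip_width: 1.002
grip_force: 0.0
```

```bash
python3 - <<'E'
from h import *
from bench import ctrl
v=wrist(ctrl);s=v["s"];print(s["time"],s["position"],s["ft_force"])
t,sc=ctrl.get_image("top"),ctrl.get_image("scene")
h=cv2.cvtColor(t["pixels"],cv2.COLOR_RGB2HSV);m=((h[...,0]<14)&(h[...,1]>90)&(h[...,2]>150)).astype(np.uint8);m=cv2.morphologyEx(m,cv2.MORPH_CLOSE,np.ones((9,9)))
for k in blobs(m,60):
    p=plane(t,cv2.fitEllipse(cv2.convexHull(k))[0],.004)
    if np.hypot(p[0]-.678,p[1]+.014)<.05: print("disc",p)
cv2.imwrite("pics/end.png",np.hstack([cv2.resize(v["pixels"],(400,300)),cv2.resize(sc["pixels"],(400,300))])[:,:,::-1])
E
```

```text
22.275 [ 0.60960239 -0.1936838   0.24053945] [-0.07746614  0.2880545   0.10605865]
disc [ 0.67890645 -0.01426953  0.004     ]
```

View pics/end.png

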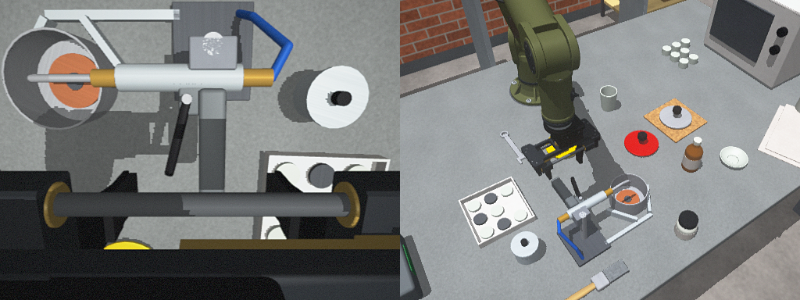

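The trigger has sprung back (wrist (178,135)). The pot is home at (62,75), the lid is on the mat (scene (675,117)), the bottle and tin haven't moved, and the robot is clear. I'm handing in.

```bash
python3 -c "
from bench import ctrl
print(ctrl.close_job())"
```

```text
the job is handed in; nothing more can be done
None
```

The job is handed in, with no verdict returned: by my measurements and final pictures the lid lies knob up on the cork mat, the open pot is home in the V stop, the trigger was held fully squeezed for over a second and released, and the bottle and small tin are where they were.

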